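# Mount the mould bat on the pottery wheel and set its speed lever

## Task

Get the pottery wheel ready: lift the plywood bat by its plaster mould and lower it (do not drop it) over the two pins of the wheel head until it lies flush, leaving the speed lever near off meanwhile. Then swing the red speed lever until its pointer lines up with the yellow clip, and let go. Leave the yellow clip and the other things on the table where they are.

Things in the scene. Friction and masses are not known exactly. Their poses are not given: they have to be found in the camera images.
- bat: Rectangular plywood bat, 110 (its x) x 170 (its y) x 12 mm, about 0.4 kg, flat on the table to the left of the wheel. A white plaster mould block, 44 (x) x 64 (y) mm, stands glued on its middle with straight sides from 12 to 50 mm above the underside and a smaller crown up to 57 mm: grip it across its 44 mm. Origin: centre of the bat's underside, z up. Fits either way round (half turn).
- bat_hole_a (a point): Mouth of one through hole of the bat, 12 mm diameter, on the bat's top face, 60 mm from the centre along the bat's +y.
- bat_hole_b (a point): The other hole, 60 mm along the bat's -y.
- head_top (a point): Centre of the flat top of the round aluminium wheel head (170 mm diameter, 18 mm thick), 160 mm above the table; z up, y along the line of the two pins. The head sits on the left part of the blue wheel housing (240 x 460 mm, top 120 mm above the table) and turns stiffly about the vertical.
- pin_a (a point): Tip of one dark steel locating pin: 10 mm diameter, standing 12 mm above the head, its top 4 mm tapered to 5 mm; 60 mm from the head's centre along head_top's +y.
- pin_b (a point): Tip of the other pin, 60 mm along head_top's -y.
- speed_lever (a joint): Angle of the speed lever (rad) about a vertical axis: 0 = off stop (red tick), growing clockwise seen from above to 1.7. It moves with light friction and stays where it is left.
- lever_grip (a point): A point on the axis of the lever's upright red round grip (18 mm diameter, from 15 to 59 mm above the housing top), 17 mm below its top and 90 mm from lever_pivot. The steel lever runs 13 mm above the housing, and a short red pointer ends 104 mm from the pivot.
- lever_pivot (a point): Point on the lever's vertical hinge axis at the height of the lever's arm, on the right part of the wheel housing; its frame is the housing's (x away from the robot at yaw 0). At lever value q the arm points, in this frame, at pi + 0.85 - q rad from x, counter-clockwise.
- speed_clip (a joint): Angle of the yellow clip about the lever's axis, on the same scale as speed_lever: the value the lever must be set to. The clip is tight and must not be moved.
- clip_mark (a point): Top centre of the yellow clip, a block 18 x 8 x 13 mm standing on the housing top, 116 mm from the pivot, just outside the pointer's path.
- water_bottle: Bystander: clear bottle, 66 mm diameter, 200 mm tall, at the right of the wheel. Origin: centre of the underside.
- blue_bowl: Bystander: blue bowl, 130 mm diameter, 55 mm tall, on the right, between the robot and the wheel. Origin: centre of the underside.
- fire_brick: Bystander: tan brick 65 x 115 x 60 mm, to the right of the wheel. Origin: centre of the underside.
- mug: Bystander: terracotta mug, 80 mm diameter, 90 mm tall, beyond the bat. Origin: centre of the underside.
- spatula: Bystander: spatula lying flat, between the robot and the bat. Origin: on its underside, near its middle.

How it is judged:
By the outcome, as a careful person would: the job done as asked, in the order asked, and still so for the second after the job is handed in, with the robot touching nothing.
It also fails if it takes over 56 s, if anything falls off the work surface, if the arm or the gripper's body presses on something with over 40 N, if the wrist force passes 120 N, or if a joint passes its speed limit or range.

## Robot

A 6-joint arm with a two-finger parallel gripper is mounted at the origin on the work surface. World frame = base frame: x ahead of the robot, y to its left, z up, the work surface at z = 0. Lengths are in mm, angles in rad, forces in N, time in s.
With the tool pointing down it reaches from about 150 to 775 mm from the base axis. Payload 6.1 kg.
Tool frame: the origin (TCP) lies on the centre line of the jaws, within the pads' length; the fingertips stand 14 mm ahead of it and the grasp point (between the pads) lies 5 mm behind it (robot.tcp_to_tips is the distance from the TCP to the fingertips, in mm); z points along the fingers, y is the line along which they close (so a half turn about z gives the same grasp; the last joint's range is limited). The gripper opens to 85 mm and grips with 20 to 120 N. Pads are 22 mm wide; open, the fingers measure 114 mm over their backs; the gripper's body (76 mm by 85 mm) begins 54 mm behind the grasp point. The pads swing forward as they close: fully open they stand 13 mm farther back than shut.
Start: joints at [1.275, 0.126, -0.04, 1.405, 0, 1.571], TCP at [153.034, 502.184, 245.295] pointing down, gripper open.
Joint ranges: [-2.72, 2.72], [-0.95, 1.95], [-1.27, 1.35], [-1.78, 2.02], [-1.46, 1.47], [-3.14, 3.14]. Speed limits (rad/s): [2.39, 2.39, 3.01, 3.14, 3.14, 3.14].

## Interface

Orientations are given as a unit quaternion [w, x, y, z].
In Python, from rig import robot gives the robot as it stands.
- The arm moves only by the tool arm_command, never from a script. Its argument "commands" is one flat list of numbers, 6 for each row, row after row: the shift along the tool's x, y, z in mm, then the turn, a rotation vector about the tool's x, y, z in degrees. A call has 1 to 20 rows; each row shifts and turns the commanded pose from where the row before left it, along the tool's axes as they then stand; what a row does not reach is not made up. A row lasts 1/12 s, in which the tool goes at most 41.7 mm and 7.16 degrees, less where a joint would pass 70% of its speed; a pose out of reach is approached as far as the arm can. A call is refused whole if a number of a shift passes 41.7 or a number of a turn 7.16, either way. A call with a gripper value outside its range is refused whole. "grip" is the opening, from 0 (shut) to 1 (fully open), set as the call begins (left out, the last holds). The fingers move at their own pace and stop on an object; "newtons" is the grip in N (left out, the last holds). Time passes only in rows, so rows that do not move let the fingers close. It gives the time, the measured TCP pose, the force, the opening and the grip force at its end, in the units of the state.
- robot.get_state(): the state, without advancing time (a new reading comes with each control period).
- robot.camera(name): name is "side" or "top" or "wrist"; returns a dict with "pixels" (480x640x3 uint8, red, green, blue), "fx", "fy", "cx", "cy" (pixels), "eye" and "attitude" of the camera in the world. Camera axes: x right, y down, z forward; pixel columns grow to the right and rows downward; lengths in mm; the calibration is good to about 2 mm. A picture is of the moment at which its call begins. There is no depth.
- robot.finish_job(): hands the job in; it is judged then, once.
Trained networks look in the newest picture that a camera, given by its name, has taken for a name from the list of things; names that differ only in an ending like _2 or _b are one class to them, and where a whole thing is asked for, a point or a joint stands for the part that bears it (a point fixed in the world has none). Each returns a list of dicts, best first, with "confidence" (0 to 1); they miss things now and then, are a little off and sometimes report something else, mostly with a low value. They report only what shows in the picture. A call takes as long as a camera call.
- robot.boxes_of(name, camera): "location" ([x, y, z] in mm, in the coordinates of the camera as it stood for that picture, good to about 4 mm: the middle of the surface that is visible of it).
- robot.pinpoint(name, camera): "location" ([x, y, z] in mm, in the coordinates of the camera as it stood for that picture, good to about 4 mm: a listed point, or the origin of a listed thing).
The state is a dict: "t": time; "q": joint angles; "qvel": joint speeds; "joint_torque": joint torques, N m; "tool_pos": TCP position; "tool_rot": TCP orientation; "wrist_force": force on the tool from outside, world axes, zero at the start; "ft_torque": the same for the moment, N m; "opening": finger opening in mm; "finger_force": force on a finger pad.
Only numpy, scipy, OpenCV 4.12 (cv2) and the standard library are available. Lean on these libraries where they do the work, as an engineer would, in place of code of your own. Each camera call takes 0.05 s, during which the arm holds its last target. There are 200 camera calls.

## Working session

There is one attempt and no reset: what is moved stays moved. The work goes in short steps, Python scripts to look and compute and a tool call to move; the robot and the scene stay as the last step left them, time stands still between calls to the robot, and variables do not carry over. Pictures are saved under pics/ and viewed, at most 10 in all, crops included, and the job is handed in when it is done.

Besides the shell and the picture viewer there is one more tool, called as name(argument=value, ...) on one line, values as JSON. arm_command: Moves the arm, as the interface text tells. Its arguments: {"type":"object","properties":{"commands":{"type":"array","items":{"type":"number"}},"grip":{"type":"number"},"newtons":{"type":"number"}},"required":["commands"]}

```bash
ls; mkdir -p pics
cat > h.py <<'E'
import numpy as np, cv2
from scipy.spatial.transform import Rotation as R
from rig import robot
def rot(q): return R.from_quat([q[1],q[2],q[3],q[0]])
def att(c):
    a=np.array(c["attitude"],float)
    return R.from_matrix(a) if a.shape==(3,3) else rot(a)
def w(c,p): return np.array(c["eye"])+att(c).apply(p)
def save(c,n): cv2.imwrite("pics/"+n,np.ascontiguousarray(np.array(c["pixels"])[:,:,::-1]))
def proj(c,P):
    p=att(c).inv().apply(np.array(P)-np.array(c["eye"])); return np.c_[p[...,0]/p[...,2]*c["fx"]+c["cx"],p[...,1]/p[...,2]*c["fy"]+c["cy"]] if p.ndim>1 else (p[0]/p[2]*c["fx"]+c["cx"],p[1]/p[2]*c["fy"]+c["cy"])
def ray(c,u,v,z):
    d=att(c).apply([(u-c["cx"])/c["fx"],(v-c["cy"])/c["fy"],1]); e=np.array(c["eye"]); return e+d*(z-e[2])/d[2]
E
python3 - <<'E'
from h import *
np.set_printoptions(precision=1,suppress=True)
for cam in ["top","side"]:
    c=robot.camera(cam); save(c,cam+"1.png"); print(cam,c["eye"],c["attitude"],c["fx"],c["cx"],c["cy"])
    for n in ["bat","bat_hole_a","head_top","pin_a","lever_grip","lever_pivot","clip_mark","water_bottle","blue_bowl","fire_brick","mug","spatula"]:
        print(n,[(w(c,d["location"]),round(d["confidence"],2)) for d in robot.pinpoint(n,cam)[:3]])
s=robot.get_state();print(s)
E
```

```text
pics
top [ 227.3  -37.3 1542.8] [ 0.1 -0.7  0.7 -0.1] 505.59167928753016 314.67072725586786 243.60785517284125
bat [(array([475.5, 329.7,   3.5]), 0.87), (array([ 464.4, -197.1,  131.9]), 0.26)]
bat_hole_a [(array([490.4, 274.4,   7.9]), 0.66), (array([462.5, 390.6,  13.7]), 0.63)]
head_top [(array([570.4, -11.6, 155.7]), 0.77), (array([ 424.7, -497.6,    4.4]), 0.53)]
pin_a [(array([548.9,  46.5, 172. ]), 0.84), (array([589.8, -71.2, 173.7]), 0.84), (array([573. ,  -8.4, 156.6]), 0.4)]
lever_grip [(array([ 484.3, -303.4,  164.3]), 0.64)]
lever_pivot [(array([473.4, 328.2,   1.2]), 0.72), (array([ 566.5, -256.3,  128.7]), 0.68)]
clip_mark [(array([ 465.6, -200.3,  133.1]), 0.37)]
water_bottle [(array([ 619.1, -497.5,   -0.8]), 0.7)]
blue_bowl [(array([ 290. , -298.9,   -2.9]), 0.81), (array([ 483.5, -304.3,  163.7]), 0.37)]
fire_brick [(array([ 424.2, -498.8,    3.2]), 0.91), (array([547.6,  46. , 171.1]), 0.37)]
mug [(array([ 619.5, -497.5,    2.9]), 0.71), (array([720. , 359.5,   0.9]), 0.69)]
spatula [(array([265. , 292.4,  -1.6]), 0.98)]
side [  170.5 -1076.8   742.2] [-0.5  0.9 
[... 697 characters left out ...]
5]), 0.66)]
fire_brick [(array([ 426.3, -495.1,   -2.2]), 0.77), (array([ 291.4, -299.2,   -3.9]), 0.75)]
mug [(array([717.9, 357.6,  -6.1]), 0.71), (array([ 616.4, -500.8,   -3.3]), 0.5), (array([262.6, 292.8,  -1.8]), 0.41)]
spatula [(array([261.6, 292.5,  -2.4]), 0.62), (array([718.5, 359.8,  -4.3]), 0.56)]
{'t': 1.3, 'q': array([ 1.3,  0.1, -0. ,  1.4, -0. ,  1.6]), 'qvel': array([-0.,  0., -0.,  0.,  0., -0.]), 'joint_torque': array([ -0. , -43.6,  35.3,   0. ,  -0. ,  -0. ]), 'tool_pos': array([153. , 502.2, 245.3]), 'tool_rot': array([ 0. ,  0.1,  1. , -0. ]), 'wrist_force': array([0.6, 0.2, 0.8]), 'ft_torque': array([ 0., -0., -0.]), 'finger_force': 0.0, 'opening': 85.58997164626888}
```

View pictures.

View pics/top1.png

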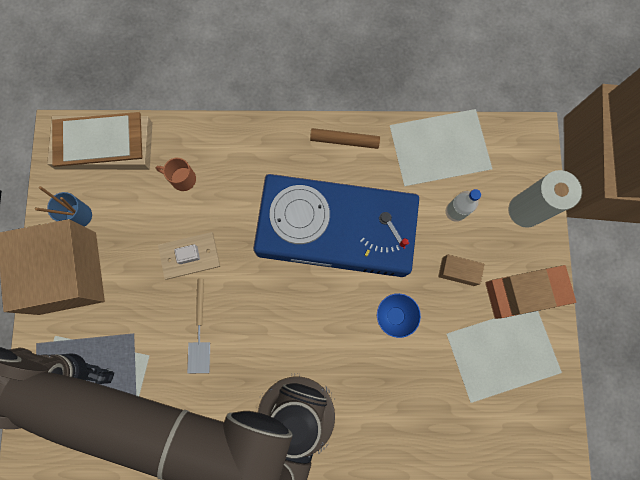

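Run:
```python
from h import *
im=cv2.imread("pics/top1.png"); cv2.imwrite("pics/c1.png",cv2.resize(im[85:285,120:390],None,fx=2.9,fy=2.9,interpolation=cv2.INTER_CUBIC))
im=cv2.imread("pics/top1.png"); cv2.imwrite("pics/c2.png",cv2.resize(im[70:215,300:440],None,fx=4,fy=4,interpolation=cv2.INTER_CUBIC))
print(robot.get_state()["tool_rot"])
```

```text
[ 3.91441629e-06  1.47340872e-01  9.89085773e-01 -2.22681027e-05]
```

The top view shows the bat at (190,255), the wheel head at (300,213), the lever pivot at (385,217), its red grip at (404,242) and the clip at (367,253). This matches what the networks report. I'll move above the bat and square the tool to it.

arm_command(commands=[0, 0, 0, 0, 0, 5.9, 0, 0, 0, 0, 0, 5.9, 0, 0, 0, 0, 0, 5.9, 0, 0, 0, 0, 0, 5.9, 0, 0, 0, 0, 0, 5.9, 0, 0, 0, 0, 0, 5.9, 0, 0, 0, 0, 0, 5.9, 0, 0, 0, 0, 0, 5.9, 0, 0, 0, 0, 0, 5.9, 0, 0, 0, 0, 0, 5.9], grip=1)

```text
t: 2.13
tool_pos: [153.0, 502.2, 245.3]
tool_rot: [-0.0, 0.617, 0.787, -0.0]
wrist_force: [0.4, -0.8, -0.5]
opening: 85.2
finger_force: 0.0
```

arm_command(commands=[-20, 22, 0, 0, 0, 0, -20, 22, 0, 0, 0, 0, -20, 22, 0, 0, 0, 0, -20, 22, 0, 0, 0, 0, -20, 22, 0, 0, 0, 0, -20, 22, 0, 0, 0, 0, -20, 22, 0, 0, 0, 0, -20, 22, 0, 0, 0, 0, -20, 22, 0, 0, 0, 0, -20, 22, 0, 0, 0, 0, -20, 22, 0, 0, 0, 0, -20, 22, 0, 0, 0, 0, 0, 0, 0, 0, 0, 0])

```text
t: 3.22
tool_pos: [471.1, 331.2, 244.6]
tool_rot: [0.001, 0.617, 0.787, -0.0]
wrist_force: [-0.9, -0.4, -1.0]
opening: 85.2
finger_force: 0.0
```

Run:
```python
from h import *
np.set_printoptions(precision=1,suppress=True)
s=robot.get_state();print(s["t"],s["tool_pos"],rot(s["tool_rot"]).as_matrix(),s["q"])
for cam in ["wrist"]:
    c=robot.camera(cam); save(c,cam+"1.png"); print(cam,c["eye"],c["attitude"],c["fx"],c["cx"],c["cy"])
    for n in ["bat","bat_hole_a"]:
        print(n,[(d["location"],w(c,d["location"]),round(d["confidence"],2)) for d in robot.pinpoint(n,cam)[:3]])
```

```text
3.2167 [471.1 331.2 244.6] [[-0.2  1.   0. ]
 [ 1.   0.2 -0. ]
 [-0.   0.  -1. ]] [ 0.6  0.2  0.1  1.4 -0.   1.9]
wrist [453.4 397.2 372.5] [0.1 1.  0.1 0. ] 422.6356974392253 313.38120526061687 234.0837059346589
bat [([3.2, -34.5, 377.5], array([473.4, 330.9,  -0.3]), 0.97)]
bat_hole_a [([2.0, -84.1, 350.3], array([459. , 384.1,  12.5]), 0.86), ([-0.3, 27.1, 385.2], array([484.7, 270.4,   9. ]), 0.59)]
```

View pics/wrist1.png

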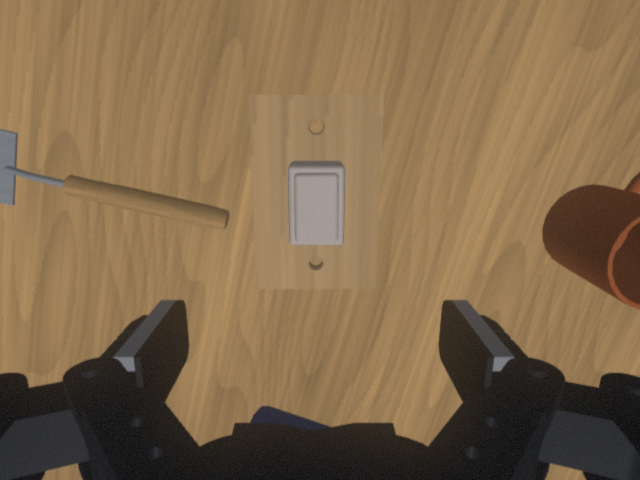

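The wrist view shows the bat standing upright in the picture. Its holes are at (316,126) and (316,262), and the mould is centred near (316,205).

```bash
cat >> h.py <<'E'
np.set_printoptions(precision=2,suppress=True)
E
python3 - <<'E'
from h import *
c=robot.camera("wrist");s=robot.get_state()
a=ray(c,316,126,12);b=ray(c,316,262.5,12)
print(a,b,(a+b)/2,np.linalg.norm(a-b),np.degrees(np.arctan2(-(a-b)[0],(a-b)[1])))
for n,(u,v,z) in dict(tl=(250,95,12),tr=(384,95,12),bl=(259,289,12),br=(377,289,12),mtl=(289,166,50),mtr=(344,166,50),mbl=(290,244,50),mbr=(343,244,50)).items(): print(n,ray(c,u,v,z))
M=rot(s["tool_rot"]); print(np.degrees(np.arctan2(*M.as_matrix()[[1,0],1])))
print("delta tool",M.inv().apply((a+b)/2-s["tool_pos"]), M.as_matrix())
ct=robot.camera("top")
im=np.array(ct["pixels"]).astype(int)
print(proj(ct,[[570,-10,160],[548.9,46.5,172],[589.3,-68.4,172]]))
E
```

```text
[453.53 391.62  12.  ] [482.73 275.65  12.  ] [468.13 333.64  12.  ] 119.59486618610804 14.129446678138663
tl [395.56 402.29  12.  ]
tr [501.15 428.68  12.  ]
bl [438.12 237.87  12.  ]
br [543.5  264.24  12.  ]
mtl [440.41 358.89  50.  ]
mtr [480.94 369.02  50.  ]
mbl [455.27 298.77  50.  ]
mbr [496.35 309.05  50.  ]
14.066468796937995
delta tool [ -0.38   1.33 233.21] [[-0.24  0.97 -0.  ]
 [ 0.97  0.24  0.  ]
 [ 0.   -0.   -1.  ]]
[[299.15 213.17]
 [278.71 219.48]
 [319.99 205.46]]
```

arm_command(commands=[0, 1.5, 25, 0, 0, 0, 0, 0, 25, 0, 0, 0, 0, 0, 25, 0, 0, 0, 0, 0, 25, 0, 0, 0, 0, 0, 25, 0, 0, 0, 0, 0, 25, 0, 0, 0, 0, 0, 25, 0, 0, 0, 0, 0, 20, 0, 0, 0, 0, 0, 10, 0, 0, 0, 0, 0, 5, 0, 0, 0, 0, 0, 0, 0, 0, 0, 0, 0, 0, 0, 0, 0])

```text
t: 4.47
tool_pos: [469.1, 334.5, 36.4]
tool_rot: [0.0, 0.615, 0.788, 0.001]
wrist_force: [0.2, -0.0, 0.1]
opening: 84.8
finger_force: 0.0
```

arm_command(commands=[0, 0, 4, 0, 0, 0, 0, 0, 0, 0, 0, 0, 0, 0, 0, 0, 0, 0])

```text
t: 4.72
tool_pos: [469.2, 334.0, 32.0]
tool_rot: [0.0, 0.615, 0.788, 0.001]
wrist_force: [-0.2, 0.2, -0.1]
opening: 85.8
finger_force: 0.0
```

arm_command(commands=[0, 0, 0, 0, 0, 0, 0, 0, 0, 0, 0, 0, 0, 0, 0, 0, 0, 0, 0, 0, 0, 0, 0, 0, 0, 0, 0, 0, 0, 0, 0, 0, 0, 0, 0, 0, 0, 0, 0, 0, 0, 0, 0, 0, 0, 0, 0, 0, 0, 0, 0, 0, 0, 0, 0, 0, 0, 0, 0, 0, 0, 0, 0, 0, 0, 0], grip=0.3, newtons=60)

```text
t: 5.63
tool_pos: [469.9, 334.3, 32.2]
tool_rot: [0.001, 0.615, 0.788, 0.001]
wrist_force: [3.4, 0.0, 5.3]
opening: 43.2
finger_force: 63.0
```

arm_command(commands=[0, 0, -5, 0, 0, 0, 0, 0, -10, 0, 0, 0, 0, 0, -20, 0, 0, 0, 0, 0, -30, 0, 0, 0, 0, 0, -30, 0, 0, 0, 0, 0, -30, 0, 0, 0, 0, 0, -30, 0, 0, 0, 0, 0, -30, 0, 0, 0, 0, 0, -30, 0, 0, 0, 0, 0, -20, 0, 0, 0, 0, 0, -5, 0, 0, 0, 0, 0, 0, 0, 0, 0])

```text
t: 6.63
tool_pos: [469.0, 334.0, 272.5]
tool_rot: [0.0, 0.615, 0.788, 0.001]
wrist_force: [0.6, 0.3, -3.7]
opening: 43.5
finger_force: 62.2
```

arm_command(commands=[-10, -0.5, 0, 0, 0, 0, -20, -1, 0, 0, 0, 0, -32, -2, 0, 0, 0, 0, -32, -2, 0, 0, 0, 0, -32, -2, 0, 0, 0, 0, -32, -2, 0, 0, 0, 0, -32, -2, 0, 0, 0, 0, -32, -2, 0, 0, 0, 0, -32, -2, 0, 0, 0, 0, -32, -2, 0, 0, 0, 0, -32, -2, 0, 0, 0, 0, -32, -2, 0, 0, 0, 0, -32, -2, 0, 0, 0, 0, -32, -2, 0, 0, 0, 0, -32, -2, 0, 0, 0, 0, -32, -2, 0, 0, 0, 0, -32, -2, 0, 0, 0, 0, -32, -2, 0, 0, 0, 0, -20, -1, 0, 0, 0, 0, -10, 0, 0, 0, 0, 0])

```text
t: 8.3
tool_pos: [573.0, -232.4, 268.0]
tool_rot: [-0.002, 0.616, 0.787, -0.001]
wrist_force: [-1.0, 0.2, -3.4]
opening: 43.2
finger_force: 62.0
```

arm_command(commands=[0, 0, 0, 0, 0, 0, 0, 0, 0, 0, 0, 0])

```text
t: 8.47
tool_pos: [573.4, -229.5, 269.4]
tool_rot: [-0.002, 0.616, 0.788, -0.0]
wrist_force: [-1.0, 0.7, -3.2]
opening: 43.3
finger_force: 62.0
```

Run:
```python
from h import *
c=robot.camera("wrist"); save(c,"wrist2.png")
for n in ["bat","bat_hole_a","pin_a","head_top","lever_pivot","clip_mark","lever_grip"]:
    print(n,[(w(c,d["location"]),proj(c,w(c,d["location"])),round(d["confidence"],2)) for d in robot.pinpoint(n,"wrist")[:3]])
s=robot.get_state();print(s["t"],s["tool_pos"],s["wrist_force"],s["opening"],c["eye"])
```

```text
bat [(array([ 576.1 , -233.59,  237.47]), (np.float64(320.6848175435528), np.float64(299.81621648108217)), 0.65)]
bat_hole_a [(array([ 556.91, -179.37,  248.58]), (np.float64(306.2227415506028), np.float64(161.926391737718)), 0.84)]
pin_a [(array([ 290.84, -301.79,    2.  ]), (np.float64(7.593089506012518), np.float64(192.91789124902004)), 0.65)]
head_top []
lever_pivot []
clip_mark [(array([ 462.66, -203.48,  132.01]), (np.float64(151.82818222871938), np.float64(143.3217563117135)), 0.84)]
lever_grip [(array([ 489.79, -300.59,  165.58]), (np.float64(152.88243903026375), np.float64(317.31757024006924)), 0.57)]
8.8667 [ 574.32 -228.69  271.62] [ 0.64  0.31 -3.36] 42.83579615034507 [ 556.02 -163.95  397.54]
```

View pics/wrist2.png

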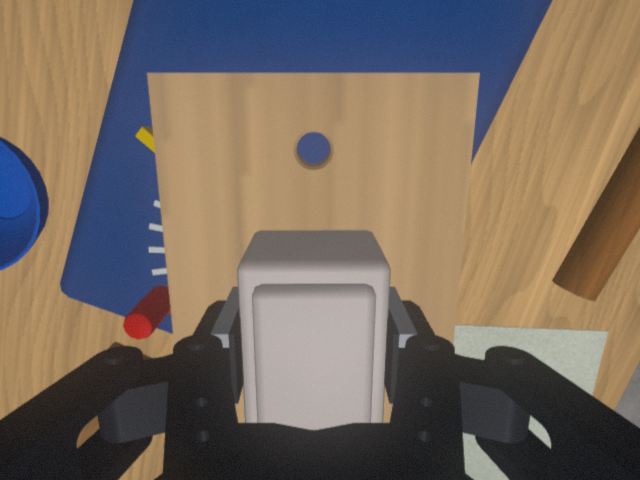

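The wrist view shows the bat held level. Hole a is at (313,150), the clip peeks out at (146,138), and the red grip is at (140,325). The head is out of view, so I'll fix the pins from the top and side pictures by sub-pixel measurement.

Run:
```python
from h import *
for cam,f in (("top","top1.png"),("side","side1.png")):
    c=robot.camera(cam); g=cv2.imread("pics/"+f,0).astype(float)
    pts=[]
    for P in ([548.9,46.5,168],[589.3,-67,168]):
        u,v=proj(c,P); x0,y0=int(round(u))-9,int(round(v))-9
        p=g[y0:y0+19,x0:x0+19]
        if cam=="top" : print(p[4:15,4:15].astype(int))
        m=np.clip(np.median(p)-25-p,0,None); yy,xx=np.mgrid[:19,:19]; m[(yy-9)**2+(xx-9)**2>30]=0
        uu,vv=x0+(m*xx).sum()/m.sum(),y0+(m*yy).sum()/m.sum(); print(cam,(u,v),(uu,vv),m.sum()); pts.append(ray(c,uu,vv,167))
    d=pts[0]-pts[1]; print(pts,sum(pts)/2,np.linalg.norm(d),np.degrees(np.arctan2(-d[0],d[1])))
im=cv2.imread("pics/side1.png"); cs=robot.camera("side"); u,v=map(int,proj(cs,[569,-10,160]))
cv2.imwrite("pics/c3.png",np.hstack([cv2.resize(im[v-30:v+30,u-40:u+40],None,fx=5,fy=5,interpolation=cv2.INTER_CUBIC),cv2.resize(cv2.imread("pics/top1.png")[213-30:213+30,299-40:299+40],None,fx=5,fy=5,interpolation=cv2.INTER_CUBIC)])); print(u,v)
```

```text
[[ 98 159 165 164 163 166 164 164 166 171 122]
 [ 97 159 166 165 165 165 166 164 165 169 170]
 [ 76 158 166 167 172 172 171 167 165 167 173]
 [118 163 171 146 123  97 139 168 166 168 172]
 [122 116 168  94  62  60  83 169 169 166 169]
 [141 115 170 118  47  39  33 167 169 166 168]
 [165  97 167 146  47   6  89 166 168 166 167]
 [167 116 116 165 170 171 169 168 168 166 166]
 [164 166 120 162 167 168 166 166 167 165 166]
 [165 168 118 162 167 165 164 165 166 166 166]
 [163 164 162 124 162 166 164 164 164 168 166]]
top (np.float64(278.7904383547471), np.float64(219.80884432759663)) (np.float64(278.0568475452196), np.float64(220.15159345391905)) 1161.0
[[165 164 168 168 167 171 144 120 165 168 169]
 [166 165 166 168 168 169 170 119 165 171 169]
 [166 165 166 170 170 171 174 170 126 161 166]
 [166 165 164 171 179 124 142 174 123 163 168]
 [167 167 167 175 110  64  65 144 144 122 165]
 [169 167 168 178  76  45  46 142 173  81 158]
 [171 168 169 176  70  15  18 137 174 121 165]
 [166 169 169 172 143 104  93 165 175 123 116]
 [163 169 168 169 167 173 171 169 171 170 120]
 [163 170 168 168 165 169 171 167 168 173  99]
 [140 166 168 167 165 165 168 167 166 173 120]]
top (np.float64(319.458630005164), np.float64(205.82470339516343)) (np.float64(319.8996383363472), np.float64(206.0741410488246)) 1106.0
[array([548.15,  48.59, 167.  ]), array([588.84, -68.26, 167.  ])] [568.5   -9.83 167.  ] 123.73431591422258 19.200640145372486
side (np.float64(333.3268911178759), np.float64(207.5176153614746)) (np.float64(333.3406374501992), np.float64(208.99003984063745)) 502.0
side (np.float64(365.11304550599016), np.float64(226.49474893653644)) (np.float64(364.66069651741293), np.float64(227.67860696517414)) 1005.0
[array([547.07,  40.58, 167.  ]), array([586.95, -70.43, 167.  ])] [567.01 -14.92 167.  ] 117.96368688992402 19.761747591377745
348 219
```

View pics/c3.png

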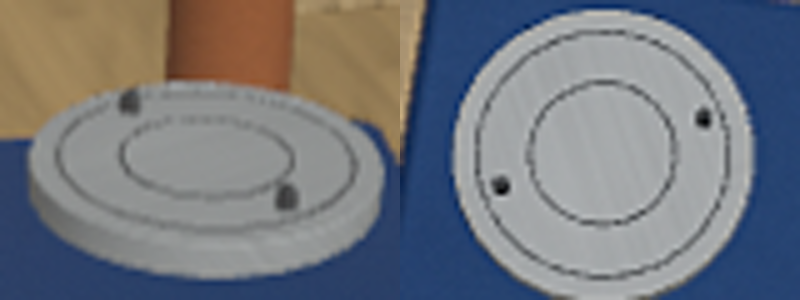

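The crop shows both pins clearly: side at about (130,102) and (287,197), top at about (501,186) and (704,118). The pin line is at about 19.4° yaw and the head centre near (568.6,-10).

Run:
```python
from h import *
c=robot.camera("wrist");s=robot.get_state();M=rot(s["tool_rot"])
h=ray(c,313.5,149.5,s["tool_pos"][2]-20); ht=M.inv().apply(h-s["tool_pos"]); print("hole in tool",ht,s["tool_pos"],s["t"])
print("cam in tool",M.inv().apply(c["eye"]-s["tool_pos"]),(M.inv()*att(c)).as_matrix())
off=np.array([ht[0]-60,ht[1],0]) # bat centre in tool
Mt=R.from_euler("z",19.4-np.degrees(np.arctan2(*M.as_matrix()[[1,0],1])),degrees=True)*M
print("off",off,"target tcp",np.array([568.6,-10,0])-Mt.apply(off)*[1,1,0]); t=np.array([568.6,-10,0])-Mt.apply(off)
print("shift in tool after turn",Mt.inv().apply(t-s["tool_pos"]),np.degrees(np.arctan2(*M.as_matrix()[[1,0],1])), M.as_matrix())
```

```text
hole in tool [56.97 -1.22 19.99] [ 574.3  -229.22  271.4 ] 9.0667
cam in tool [  68.2    -1.31 -128.03] [[ 0.   -0.96 -0.27]
 [ 1.    0.    0.  ]
 [-0.   -0.27  0.96]]
off [-3.03 -1.22  0.  ] target tcp [568.74  -6.74   0.  ]
shift in tool after turn [211.72  68.63 271.39] 14.070385556366872 [[-0.24  0.97  0.  ]
 [ 0.97  0.24 -0.  ]
 [-0.    0.   -1.  ]]
```

arm_command(commands=[0, 0, 0, 0, 0, -2.65, 0, 0, 0, 0, 0, -2.65, 10, 3, 0, 0, 0, 0, 20, 6.5, 0, 0, 0, 0, 30, 9.5, 0, 0, 0, 0, 30, 9.5, 0, 0, 0, 0, 30, 9.5, 0, 0, 0, 0, 30, 9.5, 0, 0, 0, 0, 30, 9.5, 0, 0, 0, 0, 20, 6.5, 0, 0, 0, 0, 10.5, 4, 0, 0, 0, 0, 0, 0, 20, 0, 0, 0, 0, 0, 15, 0, 0, 0, 0, 0, 5, 0, 0, 0, 0, 0, 0, 0, 0, 0, 0, 0, 0, 0, 0, 0, 0, 0, 0, 0, 0, 0])

```text
t: 10.48
tool_pos: [568.6, -8.8, 232.4]
tool_rot: [0.001, 0.579, 0.816, 0.0]
wrist_force: [-0.0, -0.3, -3.1]
opening: 43.4
finger_force: 62.0
```

Run:
```python
from h import *
c=robot.camera("wrist"); save(c,"wrist3.png");s=robot.get_state();M=rot(s["tool_rot"])
print(s["t"],s["tool_pos"],np.degrees(np.arctan2(*M.as_matrix()[[1,0],1])),s["wrist_force"])
for P in ([548.5,47,172],[548.5,47,160]): print(proj(c,P))
im=cv2.imread("pics/wrist3.png"); cv2.imwrite("pics/c4.png",cv2.resize(im[90:230,240:390],None,fx=4,fy=4,interpolation=cv2.INTER_CUBIC))
```

```text
10.5333 [568.69  -8.74 232.44] 19.307874989807114 [ 1.23  0.5  -4.26]
(np.float64(314.9578379490602), np.float64(137.0320466681481))
(np.float64(314.8319036437402), np.float64(135.7559125373072))
```

View pics/c4.png

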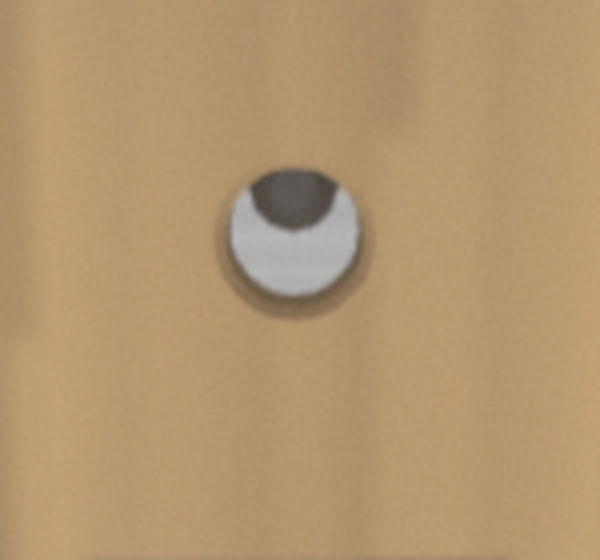

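Through hole a the pin shows as a dark disc centred near crop (294,186), which is pixel (313.5,136.5). The lower rim is centred at crop (295,232), which is pixel (313.75,148).

Run:
```python
from h import *
c=robot.camera("wrist");s=robot.get_state();M=rot(s["tool_rot"])
T=lambda u,v,z:M.inv().apply(ray(c,u,v,z)-s["tool_pos"])
z=s["tool_pos"][2]
h=T(313.75,148,z-32);p=T(313.5,136.5,168);print(h,p,"shift",p-h,ray(c,313.5,136.5,168),s["tool_pos"])
```

```text
[56.64 -1.17 31.97] [59.31 -1.25 64.35] shift [ 2.67 -0.09 32.39] [548.01  46.81 168.  ] [568.7   -8.75 232.39]
```

arm_command(commands=[2.7, 0, 10, 0, 0, 0, 0, 0, 8, 0, 0, 0, 0, 0, 4, 0, 0, 0, 0, 0, 0, 0, 0, 0, 0, 0, 0, 0, 0, 0])

```text
t: 11.0
tool_pos: [566.9, -5.9, 208.6]
tool_rot: [-0.001, 0.578, 0.816, -0.0]
wrist_force: [-1.0, 0.8, -3.7]
opening: 43.4
finger_force: 62.0
```

Run:
```python
from h import *
c=robot.camera("wrist"); save(c,"wrist4.png");s=robot.get_state()
print(s["t"],s["tool_pos"],s["wrist_force"])
im=cv2.imread("pics/wrist4.png"); a=cv2.resize(im[110:190,270:360],None,fx=4.4,fy=4.4,interpolation=cv2.INTER_CUBIC)
t=robot.camera("side"); save(t,"side2.png"); u,v=map(int,proj(t,[580,-50,175])); b=cv2.imread("pics/side2.png")[v-40:v+40,u-45:u+45]
cv2.imwrite("pics/c5.png",np.hstack([a,cv2.resize(b,None,fx=4.4,fy=4.4,interpolation=cv2.INTER_CUBIC)]))
```

```text
11.05 [567.19  -5.9  209.13] [-0.03  0.49 -3.17]
```

View pics/c5.png

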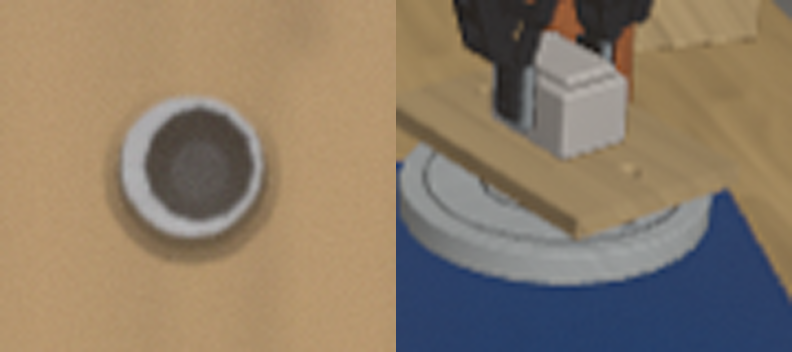

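The left crop shows the pin now inside hole a: pin centre at (199,163), rim centre at (193,167). The side view on the right shows the bat level just over the head.

Run:
```python
from h import *
c=robot.camera("wrist");s=robot.get_state();M=rot(s["tool_rot"])
T=lambda u,v,z:M.inv().apply(ray(c,u,v,z)-s["tool_pos"])
z=s["tool_pos"][2]
h=T(313.86,147.95,z-32);p=T(315.2,147.05,168);print("shift",p-h,s["tool_pos"],np.degrees(np.arctan2(*M.as_matrix()[[1,0],1])))
# pin a through wrist: refine yaw with top-camera pin b relative offset
```

```text
shift [-0.34  0.53  9.6 ] [567.46  -5.93 209.6 ] 19.35048658643114
```

arm_command(commands=[-0.3, 0.5, 2, 0, 0, 0, 0, 0, 2, 0, 0, 0, 0, 0, 2, 0, 0, 0, 0, 0, 2, 0, 0, 0, 0, 0, 1, 0, 0, 0, 0, 0, 0, 0, 0, 0])

```text
t: 11.65
tool_pos: [567.7, -6.0, 199.9]
tool_rot: [-0.0, 0.578, 0.816, -0.0]
wrist_force: [-0.3, -0.2, -3.3]
opening: 43.0
finger_force: 62.0
```

arm_command(commands=[0, 0, 1.5, 0, 0, 0, 0, 0, 1.5, 0, 0, 0, 0, 0, 1, 0, 0, 0, 0, 0, 0, 0, 0, 0])

```text
t: 11.98
tool_pos: [567.8, -6.0, 196.0]
tool_rot: [-0.0, 0.578, 0.816, -0.0]
wrist_force: [-0.3, -0.3, -3.7]
opening: 43.1
finger_force: 62.0
```

arm_command(commands=[0, 0, 1.2, 0, 0, 0, 0, 0, 1, 0, 0, 0, 0, 0, 0.8, 0, 0, 0, 0, 0, 0, 0, 0, 0])

```text
t: 12.32
tool_pos: [567.8, -6.0, 193.1]
tool_rot: [-0.0, 0.578, 0.816, -0.0]
wrist_force: [-0.4, -0.2, -3.2]
opening: 43.0
finger_force: 62.0
```

arm_command(commands=[0, 0, 0.5, 0, 0, 0, 0, 0, 0.5, 0, 0, 0, 0, 0, 0, 0, 0, 0])

```text
t: 12.57
tool_pos: [567.9, -6.0, 192.3]
tool_rot: [0.0, 0.578, 0.816, 0.0]
wrist_force: [-0.4, 0.5, -3.7]
opening: 43.5
finger_force: 62.0
```

arm_command(commands=[0, 0, 0.4, 0, 0, 0, 0, 0, 0.4, 0, 0, 0, 0, 0, 0, 0, 0, 0])

```text
t: 12.82
tool_pos: [567.9, -6.1, 192.2]
tool_rot: [0.0, 0.578, 0.816, 0.0]
wrist_force: [-1.4, 0.1, 3.4]
opening: 43.2
finger_force: 62.6
```

Contact came at z=192.2, which is exactly the table grasp height plus 160, so the bat is flush. Releasing and rising.

arm_command(commands=[0, 0, 0, 0, 0, 0, 0, 0, 0, 0, 0, 0, 0, 0, 0, 0, 0, 0, 0, 0, 0, 0, 0, 0, 0, 0, 0, 0, 0, 0, 0, 0, 0, 0, 0, 0, 0, 0, 0, 0, 0, 0], grip=1)

```text
t: 13.4
tool_pos: [567.9, -6.0, 191.5]
tool_rot: [-0.0, 0.578, 0.816, -0.0]
wrist_force: [-0.0, -0.1, 0.7]
opening: 85.9
finger_force: 0.0
```

arm_command(commands=[0, 0, -5, 0, 0, 0, 0, 0, -10, 0, 0, 0, 0, 0, -20, 0, 0, 0, 0, 0, -20, 0, 0, 0, 0, 0, -20, 0, 0, 0, 0, 0, -20, 0, 0, 0, 0, 0, -20, 0, 0, 0, 0, 0, -5, 0, 0, 0, 0, 0, 0, 0, 0, 0])

```text
t: 14.15
tool_pos: [568.6, -6.0, 313.8]
tool_rot: [0.002, 0.578, 0.816, 0.001]
wrist_force: [-0.2, 0.2, -0.8]
opening: 85.4
finger_force: 0.0
```

Run:
```python
from h import *
s=robot.get_state(); M=rot(s["tool_rot"]);print(s["t"],s["tool_pos"],s["wrist_force"],s["opening"])
for cam in ("wrist","side","top"):
    c=robot.camera(cam); save(c,cam+"5.png")
    for n in ["bat","lever_pivot","lever_grip","clip_mark"]:
        print(cam,n,[(w(c,d["location"]),round(d["confidence"],2)) for d in robot.pinpoint(n,cam)[:2]])
a=cv2.imread("pics/wrist5.png"); 
t=robot.camera("side"); u,v=map(int,proj(t,[569,-10,165])); b=cv2.imread("pics/side5.png")[v-50:v+50,u-65:u+65]
a=cv2.resize(a[:, 60:580],(400,370)); b=cv2.resize(b,None,fx=3,fy=3,interpolation=cv2.INTER_CUBIC)
b=cv2.copyMakeBorder(b,0,70,0,0,0); cv2.imwrite("pics/c6.png",np.hstack([a,b]))
```

```text
14.15 [568.63  -6.02 313.77] [-0.21  0.21 -0.77] 85.3913836139332
wrist bat [(array([569.94, -11.48, 157.24]), 0.85)]
wrist lever_pivot []
wrist lever_grip []
wrist clip_mark []
side bat [(array([569.06, -12.51, 161.36]), 0.58)]
side lever_pivot [(array([ 565.48, -255.18,  132.36]), 0.65)]
side lever_grip [(array([ 484.68, -302.68,  161.64]), 0.64)]
side clip_mark [(array([ 460.49, -200.63,  128.51]), 0.6)]
top bat []
top lever_pivot [(array([ 563.88, -258.21,  128.39]), 0.55)]
top lever_grip [(array([ 482.89, -305.71,  163.5 ]), 0.55)]
top clip_mark [(array([ 564.47, -259.12,  127.39]), 0.7), (array([ 482.59, -301.68,  165.63]), 0.64)]
```

View pics/c6.png

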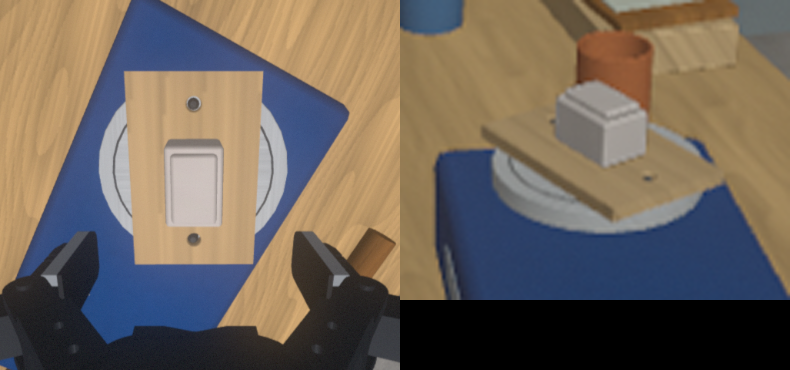

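The bat lies flush, with a pin visible in each hole, at (193,103) and (193,240) in the wrist half. Next I'll move to look at the lever.

arm_command(commands=[-15, -6.5, 0, 0, 0, 0, -25, -11, 0, 0, 0, 0, -30, -13.5, 0, 0, 0, 0, -30, -13.5, 0, 0, 0, 0, -30, -13.5, 0, 0, 0, 0, -30, -13.5, 0, 0, 0, 0, -30, -13.5, 0, 0, 0, 0, -30, -13.5, 0, 0, 0, 0, -25, -11, 0, 0, 0, 0, -15, -6.5, 0, 0, 0, 0, -10, -4, 0, 0, 0, 0, 0, 0, 0, 0, 0, 0, 0, 0, 0, 0, 0, 0, 0, 0, 0, 0, 0, 0])

```text
t: 16.12
tool_pos: [544.4, -299.3, 311.7]
tool_rot: [-0.0, 0.578, 0.816, 0.0]
wrist_force: [-0.4, -0.2, 0.3]
opening: 85.6
finger_force: 0.0
```

Run:
```python
from h import *
c=robot.camera("wrist"); save(c,"wrist6.png"); s=robot.get_state(); print(s["t"],s["tool_pos"])
for n in ["lever_pivot","lever_grip","clip_mark"]:
    for f in (robot.pinpoint,):
        print(n,[(w(c,d["location"]),np.round(proj(c,w(c,d["location"])),1),round(d["confidence"],2)) for d in f(n,"wrist")[:2]])
```

```text
16.1667 [ 544.47 -299.15  311.77]
lever_pivot [(array([ 559.37, -259.93,  133.46]), array([352.8, 167.8]), 0.86)]
lever_grip [(array([ 486.92, -301.35,  164.71]), array([231.9, 196.1]), 0.8)]
clip_mark [(array([ 462.65, -204.38,  132.2 ]), array([247.2,  40.5]), 0.61)]
```

View pics/wrist6.png

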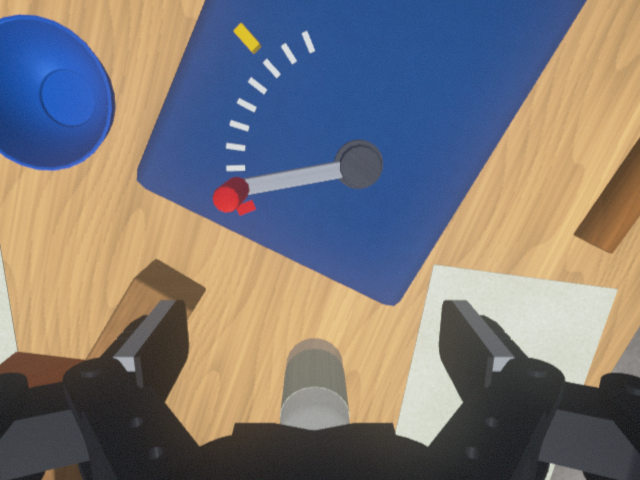

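The wrist view shows the pivot cap at (360,164), the grip top at (226,199), the clip at (247,38), and the white tick arc between (235,168) and (308,42). I'll refine these by segmentation.

Run:
```python
from h import *
from scipy.optimize import least_squares
c=robot.camera("wrist"); im=cv2.imread("pics/wrist6.png").astype(int); B,G,Rr=im[...,0],im[...,1],im[...,2]
def blobs(m,lo):
    n,l,st,ce=cv2.connectedComponentsWithStats(m.astype(np.uint8)); return [(st[i,4],ce[i]) for i in range(1,n) if st[i,4]>=lo]
roi=np.zeros(im.shape[:2],bool); roi[15:185,215:325]=1
tk=blobs((np.min(im,2)>165)&roi,25); P=np.array([ray(c,*x,120) for a,x in tk]); print([(a,np.round(x,1)) for a,x in tk])
f=lambda q:np.hypot(P[:,0]-q[0],P[:,1]-q[1])-q[2]
r=least_squares(f,[562,-258,100]); print("tick circle",r.x,r.fun)
yb=blobs((Rr>200)&(G>150)&(B<60)&(np.arange(480)[:,None]<70),25); y2=blobs((Rr>120)&(G>90)&(B<60)&(np.arange(480)[:,None]<70)&roi,25)
print("clip",yb,y2,[ray(c,*x,133) for a,x in yb])
rb=blobs((Rr>200)&(G<50)&(B<60)&(np.arange(480)[:,None]>180)&(np.arange(640)[None]<260),20); print("red top",rb,[ray(c,*x,179) for a,x in rb])
print("red?",[im[199,226],im[185,238],im[208,246]])
print("cap z=145/133",ray(c,361,162,145),ray(c,360,165,133))
for piv in (r.x[:2],[563,-258]):
    for n,p in (("clip",ray(c,*yb[0][1],133)),("grip",ray(c,226,199,179))):
        d=p[:2]-piv; print(n,np.hypot(*d),np.degrees(np.arctan2(-d[1],-d[0])))
```

```text
[(np.int32(119), array([308. ,  41.7])), (np.int32(114), array([288.5,  53.3])), (np.int32(112), array([271.3,  68. ])), (np.int32(109), array([257.1,  85.4])), (np.int32(103), array([246.4, 104.9])), (np.int32(99), array([239. , 125.4])), (np.int32(98), array([235.2, 146.7])), (np.int32(94), array([235.7, 167.8])), (np.int32(773), array([290.6, 177.7]))]
tick circle [ 516.48 -243.6    49.03] [ 6.95  0.63 -3.8  -5.74 -4.9  -1.07  4.84 11.7  -8.62]
clip [(np.int32(271), array([245.79,  36.69]))] [(np.int32(300), array([246.65,  37.61]))] [array([ 461.18, -202.71,  133.  ])]
red top [] []
red? [array([ 53,  50, 208]), array([ 59,  51, 114]), array([ 61,  56, 212])]
cap z=145/133 [ 561.87 -253.59  145.  ] [ 563.66 -256.57  133.  ]
clip 68.77772913302744 -36.48068760766044
grip 65.22122294163658 61.83666854119947
clip 115.86280039082492 -28.503033397010913
grip 88.50554440141472 29.14268859857626
```

Run:
```python
from h import *
from scipy.optimize import least_squares
c=robot.camera("wrist"); im=cv2.imread("pics/wrist6.png").astype(int); B,G,Rr=im[...,0],im[...,1],im[...,2]
T=np.array([(308,41.7),(288.5,53.3),(271.3,68),(257.1,85.4),(246.4,104.9),(239,125.4),(235.2,146.7),(235.7,167.8)]); P=np.array([ray(c,*x,120) for x in T])
r=least_squares(lambda q:np.hypot(P[:,0]-q[0],P[:,1]-q[1])-q[2],[562,-258,100]); print(r.x,r.fun)
d=P[:,:2]-r.x[:2]; A=np.degrees(np.arctan2(-d[:,1],-d[:,0])); print("tick angles",A,np.diff(A))
m=((Rr>170)&(G<80)).astype(np.uint8); n,l,st,ce=cv2.connectedComponentsWithStats(m)
for i in range(1,n):
    if st[i,4]>30: print("red",st[i],ce[i])
g=[ray(c,*x,z) for x,z in (((226,199),179),((245.8,36.7),133))]
for piv in (r.x[:2],[563,-257]):
  for p in g: d=p[:2]-piv; print(p,np.hypot(*d),np.degrees(np.arctan2(-d[1],-d[0])))
```

```text
[ 562.69 -256.99   91.31] [ 0.04 -0.04  0.01  0.01 -0.11  0.03  0.19 -0.12]
tick angles [-47.05 -37.24 -27.4  -17.57  -7.72   2.08  11.95  21.74] [9.81 9.84 9.83 9.85 9.8  9.87 9.79]
red [213 187  42  28 664] [230.44 201.29]
[ 485.65 -301.26  179.  ] 88.85509860762865 29.884629290973187
[ 461.17 -202.89  133.  ] 115.04288645484996 -28.053635714486052
[ 485.65 -301.26  179.  ] 89.11473369429238 29.78113624624955
[ 461.17 -202.89  133.  ] 115.31712654791494 -27.986826357728567
```

arm_command(commands=[0, 0, 0, 0, 0, -6.7, 0, 0, 0, 0, 0, -6.7, 0, 0, 0, 0, 0, -6.7, 0, 0, 0, 0, 0, -6.7, 0, 0, 0, 0, 0, -6.7, 0, 0, 0, 0, 0, -6.7, 0, 0, 0, 0, 0, -6.7, 0, 0, 0, 0, 0, -6.7, 0, 0, 0, 0, 0, -6.7, 0, 0, 0, 0, 0, -6.7, 0, 0, 0, 0, 0, -6.7, 0, 0, 0, 0, 0, -6.7, 0, 0, 0, 0, 0, -6.7, 0, 0, 0, 0, 0, -6.7, 0, 0, 0, 0, 0, -6.6, 18, 9, 0, 0, 0, 0, 18, 9, 0, 0, 0, 0, 17, 9.5, 0, 0, 0, 0, 0, 0, 0, 0, 0, 0, 0, 0, 0, 0, 0, 0])

```text
t: 18.08
tool_pos: [484.0, -302.8, 312.3]
tool_rot: [0.001, -0.256, 0.967, -0.0]
wrist_force: [1.3, 0.1, 0.1]
opening: 85.4
finger_force: 0.0
```

Run:
```python
from h import *
c=robot.camera("wrist"); save(c,"wrist7.png"); s=robot.get_state(); M=rot(s["tool_rot"]); print(s["t"],s["tool_pos"],s["q"],np.degrees(np.arctan2(*M.as_matrix()[[1,0],1])))
im=cv2.imread("pics/wrist7.png").astype(int)
for n,z in (("lever_grip",162),("clip_mark",133),("lever_pivot",133)):
    print(n,[(w(c,d["location"]),np.round(proj(c,w(c,d["location"])),1),round(d["confidence"],2)) for d in robot.pinpoint(n,"wrist")[:2]])
m=((im[...,2]>170)&(im[...,1]<80)).astype(np.uint8); n,l,st,ce=cv2.connectedComponentsWithStats(m)
for i in range(1,n):
    if st[i,4]>30: print("red",st[i],ce[i],ray(c,*ce[i],179))
G=np.array([485,-301.5,162]); print("shift",M.inv().apply(G-s["tool_pos"]))
```

```text
18.1333 [ 484.67 -302.85  311.94] [-0.56  0.23  0.23  1.57  0.   -1.08] 119.74772533034576
lever_grip [(array([ 487.5 , -303.38,  164.67]), array([310.1, 227.1]), 0.76)]
clip_mark [(array([ 461.37, -204.76,  131.17]), array([439.4, 249.4]), 0.83)]
lever_pivot [(array([ 559.77, -255.87,  132.31]), array([317.5, 321.1]), 0.79)]
red [312 197   5   8  34] [314.35 200.38] [ 467.79 -311.36  179.  ]
red [286 202  12  19 170] [291.58 210.91] [ 480.8  -320.49  179.  ]
red [302 218  25  24 482] [313.91 229.86] [ 484.55 -302.09  179.  ]
shift [ -0.85   1.13 149.94]
```

arm_command(commands=[-0.6, 0.8, 15, 0, 0, 0, 0, 0, 25, 0, 0, 0, 0, 0, 25, 0, 0, 0, 0, 0, 25, 0, 0, 0, 0, 0, 25, 0, 0, 0, 0, 0, 20, 0, 0, 0, 0, 0, 10, 0, 0, 0, 0, 0, 6, 0, 0, 0, 0, 0, 0, 0, 0, 0, 0, 0, 0, 0, 0, 0])

```text
t: 19.12
tool_pos: [485.2, -302.2, 161.3]
tool_rot: [0.0, -0.257, 0.966, -0.0]
wrist_force: [-0.2, -0.6, -0.1]
opening: 85.1
finger_force: 0.0
```

arm_command(commands=[0, 0, 0, 0, 0, 0, 0, 0, 0, 0, 0, 0, 0, 0, 0, 0, 0, 0, 0, 0, 0, 0, 0, 0, 0, 0, 0, 0, 0, 0, 0, 0, 0, 0, 0, 0, 0, 0, 0, 0, 0, 0, 0, 0, 0, 0, 0, 0, 0, 0, 0, 0, 0, 0, 0, 0, 0, 0, 0, 0, 0, 0, 0, 0, 0, 0], grip=0.1, newtons=20)

```text
t: 20.03
tool_pos: [484.7, -302.1, 160.8]
tool_rot: [0.0, -0.257, 0.966, -0.0]
wrist_force: [-1.5, 0.8, 4.9]
opening: 17.1
finger_force: 21.5
```

arm_command(commands=[0, 3.14, 0, 0, 0, 2, -0.2, 6.28, 0, 0, 0, 4, -0.2, 6.28, 0, 0, 0, 4, -0.2, 6.28, 0, 0, 0, 4, -0.2, 6.28, 0, 0, 0, 4, -0.2, 6.28, 0, 0, 0, 4, -0.2, 6.28, 0, 0, 0, 4, -0.2, 6.28, 0, 0, 0, 4, -0.2, 6.28, 0, 0, 0, 4, -0.2, 6.28, 0, 0, 0, 4, -0.2, 6.28, 0, 0, 0, 4, -0.2, 6.28, 0, 0, 0, 4, -0.2, 6.28, 0, 0, 0, 4, -0.2, 6.28, 0, 0, 0, 4, -0.1, 4.4, 0, 0, 0, 2.8, 0, 1.6, 0, 0, 0, 1, 0, 0, 0, 0, 0, 0, 0, 0, 0, 0, 0, 0])

```text
t: 21.53
tool_pos: [482.8, -213.9, 160.8]
tool_rot: [-0.0, 0.242, 0.97, 0.001]
wrist_force: [-1.9, 4.9, 6.0]
opening: 17.0
finger_force: 21.8
```

Run:
```python
from h import *
s=robot.get_state(); M=rot(s["tool_rot"]); d=s["tool_pos"][:2]-[562.7,-257]
print(s["t"],s["tool_pos"],s["q"],s["wrist_force"],np.hypot(*d),np.degrees(np.arctan2(-d[1],-d[0])),np.degrees(np.arctan2(*M.as_matrix()[[1,0],1])))
```

```text
21.5333 [ 482.79 -213.9   160.77] [-0.42  0.15 -0.2   1.22  0.    0.07] [-1.9   4.89  5.98] 90.78879569823961 -28.340326842803936 62.00827341572412
```

Now at -28.3° against a clip at about -28.0°. I'll let go, rise and check.

arm_command(commands=[0, 0, 0, 0, 0, 0, 0, 0, 0, 0, 0, 0, 0, 0, 0, 0, 0, 0, 0, 0, 0, 0, 0, 0, 0, 0, 0, 0, 0, 0, 0, 0, 0, 0, 0, 0, 0, 0, 0, 0, 0, 0, 0, 0, 0, 0, 0, 0], grip=1)

```text
t: 22.2
tool_pos: [483.0, -215.0, 160.4]
tool_rot: [-0.0, 0.242, 0.97, 0.0]
wrist_force: [0.0, 0.1, 0.2]
opening: 85.3
finger_force: 0.0
```

arm_command(commands=[0, 0, -5, 0, 0, 0, 0, 0, -15, 0, 0, 0, 0, 0, -25, 0, 0, 0, 0, 0, -25, 0, 0, 0, 0, 0, -25, 0, 0, 0, 0, 0, -25, 0, 0, 0, 0, 0, -20, 0, 0, 0, 0, 0, -10, 0, 0, 0, 0, 0, 0, 0, 0, 0, 0, 0, 0, 0, 0, 0])

```text
t: 23.03
tool_pos: [483.3, -215.1, 311.0]
tool_rot: [0.001, 0.242, 0.97, -0.0]
wrist_force: [-0.2, 0.2, -0.7]
opening: 85.4
finger_force: 0.0
```

Run:
```python
from h import *
c=robot.camera("wrist"); save(c,"wrist8.png"); s=robot.get_state(); print(s["t"],s["tool_pos"])
for P in ([562.7,-257,133],[482.8,-214,179],[461.2,-202.8,133]): print(np.round(proj(c,P),1))
u,v=map(int,proj(c,[485,-214,133])); u=min(max(u,100),540); v=min(max(v,75),405)
im=cv2.imread("pics/wrist8.png"); cv2.imwrite("pics/c8.png",cv2.resize(im[v-75:v+75,u-100:u+100],None,fx=4,fy=4,interpolation=cv2.INTER_CUBIC)); print(u-100,v-75)
```

```text
23.0833 [ 482.96 -214.94  309.98]
[315.1 322.2]
[316.1 226.8]
[315.5 178.2]
217 138
```

View pics/c8.png

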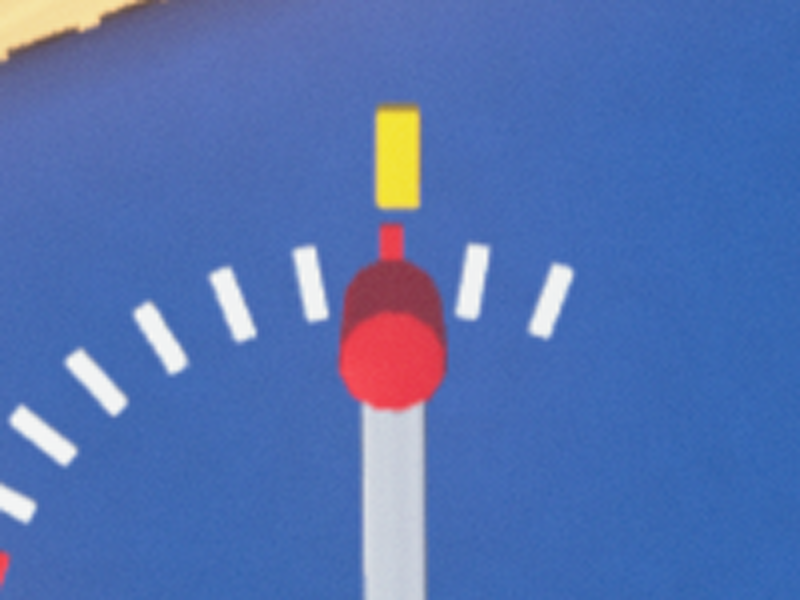

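The pointer (x≈392) lines up with the clip (x≈398 in the crop) to about 0.5°, and the gripper is clear of everything. Handing in.

```bash
python3 -c "
from rig import robot
print(robot.finish_job())"
```

```text
the job is handed in; nothing more can be done
None
```

The bat is flush on both pins and the speed lever was then set to within about 0.5° of the yellow clip and released. The job was handed in at about 23 s, and no verdict was returned.

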